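Shut the loaded model dryer and hold its stuck lid ajar

ROBOT

A 6-joint arm with a two-finger parallel gripper is mounted at the origin on the work surface. World frame = base frame: x ahead of the robot, y to its left, z up, the work surface at z = 0. Lengths are in m, angles in rad, forces in N, time in s.
With the tool pointing down it reaches from about 0.4 to 0.825 m from the base axis. Payload 7 kg.
Tool frame: the origin (TCP) lies at the very end of the fingers, on their centre line; the grasp point (between the pads) lies arm.hold_point_z behind it (arm.hold_point_z is the distance from the TCP to the grasp point, in m); z points along the fingers, y is the line along which they close (so a half turn about z gives the same grasp; the last joint's range is limited). The gripper opens to 88 mm and grips with 3 to 60 N. Pads are 19 mm wide; open, the fingers measure 130 mm over their backs; the gripper's body (78 mm by 193 mm) begins 47 mm behind the grasp point.
Start: joints at [-0.963, 0.359, 0.012, 0, -1.224, -0.288], TCP at [0.212, -0.641, 0.227] pointing down, gripper open.
Joint ranges: [-3.07, 3.07], [-1.43, 2.12], [-1.02, 1.25], [-3.03, 1.67], [-3.05, -0], [-3.03, 3.03]. Speed limits (rad/s): [2.39, 2.39, 3.01, 3.14, 3.14, 3.14].

INTERFACE

Orientations are given as [roll, pitch, yaw] about the fixed x, y, z axes, in that order (R = Rz(yaw) Ry(pitch) Rx(roll)).
In Python, from station import arm gives the robot as it stands.
- The arm moves only by the tool tcp_steps, called after ">>>" as name([rows], argument=value, ...), one row to a line, values as JSON. Schema: {"type":"object","properties":{"steps":{"type":"array","items":{"type":"array","prefixItems":[{"type":"number"},{"type":"array","items":{"type":"number"},"minItems":3,"maxItems":3},{"type":"number"}],"minItems":3,"maxItems":3},"minItems":1,"maxItems":20},"clamp_n":{"type":"number"},"only":{"type":"string"},"quiet":{"type":"boolean"},"lines":{"type":"string"}},"required":["steps"],"additionalProperties":false}. steps is a list of rows, 1 to 20 of them, each written [opening, [dx, dy, dz], turn]: the finger opening in m, then dx, dy, dz in normalised numbers (1 is 0.6 m), then a turn about the tool's z in fractions of the full range, 1 being 180 degrees; each row is the pose to reach, as a shift and turn from the pose commanded when the call began, along the tool's axes at that moment; what a row does not reach only later rows make up. A row lasts 1/12 s, in which the tool goes at most 0.0417 m and 0.125 rad, less where a joint would pass 70% of its speed; a pose out of reach is approached as far as the arm can. The fingers move at their own pace and stop on an object; clamp_n is the grip in N (left out, the last holds). Time passes only in rows, so rows that do not move let the fingers close. The tool returns the time, the measured TCP pose, the force, the opening and the grip force at its end. only (a regular expression) keeps the lines of the reply that match it, lines (a string "A,B") keeps lines A to B, and quiet returns only ok. A shift or turn number past 1, either way, is cut back to 1. Input that does not fit is refused with a message, and nothing moves.
- arm.get_state(): the state, without advancing time (a new reading comes with each control period).
- arm.grab_frame(name): name is "side" or "top" or "wrist"; returns the picture (480x640x3 uint8, red, green, blue); there is no depth.
- arm.camera_params(name): a dict with "fx", "fy", "cx", "cy" (pixels), "T" (4x4, takes a point from camera to world coordinates); the wrist camera has in their place "hand_eye" (4x4, takes a point from camera to tool coordinates, whose origin is the TCP and whose axes are the flange's). Camera axes: x right, y down, z forward; pixel columns grow to the right and rows downward; lengths in m; the calibration is good to about 2 mm. A picture is of the moment at which its call begins: read the wrist's pose just before it. camera_params takes no time and is no camera call.
- arm.job_done(): hands the job in; it is judged then, once.
The state is a dict: "t": time; "q": joint angles; "qd": joint speeds; "joint_efforts": joint torques, N m; "eef_pos": TCP position; "ee_rot": TCP orientation; "force": force on the tool from outside, world axes, zero at the start; "moment": the same for the moment, N m; "width": finger opening in m; "gripper_force": force on a finger pad.
Only numpy, scipy, OpenCV 4.12 (cv2) and the standard library are available. Lean on these libraries where they do the work, as an engineer would, in place of code of your own. Each camera call takes 0.05 s, during which the arm holds its last target. There are 200 camera calls.

TASK

The plaster-model dryer has just been loaded: first push its open drawer fully shut, then take the orange lid on top by its black handle, pull it straight up free of its sticky seal and hold it level just above its opening, with a gap of about 30 mm all round, so that the first damp air can escape. Do not let the lid jump high when it comes free, and leave everything else on the bench and on the dryer where it is. Finish while still holding the lid there: do not let go.

Things in the scene. Friction and masses are not known exactly. Their poses are not given: they have to be found in the camera images.
- dryer: bench-top plaster-model dryer, fixed to the bench: white case 240 (x) x 260 (y) x 120 mm tall, open drawer with a blue front on its front (-x) face, lift-off orange lid on top. Origin at the centre of its underside; its x axis points from the drawer front to the back, its z axis up. The front 60 mm of its top is a bare ledge; the wax tin stands on its left end
- tray (a joint): how far the drawer stands open, m: 0 = fully shut against its stop, grows as it slides out along the dryer's -x; at most 0.09. Slides with about 1.2 N of friction, stays where it is left
- tray_handle (a point): middle of the drawer's steel bar handle, 85 mm above the bench. The bar is 11 mm thick and 100 mm long along the dryer's y axis, and its centre line stands 35 mm in front of the drawer front (167 mm in front of the dryer's centre when shut)
- lid: orange lift-off lid, 150 (x) x 220 (y) x 12 mm, 0.36 to 0.56 kg with its handle, lying on a black gasket 124 mm above the bench. Origin at the middle of its underside, axes as the dryer's. A plug 31 mm deep under it sticks in the seal: it takes a pull of 15 to 24 N, weight included, in the first 8 mm of lift, then pops free; by 15 mm only the weight is left
- lid_seat (a point): point on the dryer where the lid's origin lies when it is shut: 124 mm above the bench, 15 mm behind the dryer's centre. Axes as the dryer's; the gap is the height of the lid's origin above this point
- lid_handle (a point): middle of the lid's black bar handle, 47 mm above the lid's underside (171 mm above the bench when shut; 35 mm above the lid's top face), right over the lid's centre. The bar is 11 mm thick and 80 mm long along the dryer's y axis
- wax_tin: a closed brass wax tin, 40 mm across, 26 mm tall, standing on the front ledge of the dryer's top, left of the lid handle; origin at the centre of its underside. Leave alone
- cast: a loose cream plaster dental model, 56 x 60 x 31 mm, on the bench just right of the dryer; origin at the centre of its underside. Leave alone
- wash_bottle: white bottle with a red cap, 68 mm across, 200 mm tall; origin at the centre of its underside. Leave alone
- amber_bottle: amber bottle with a red cap, 60 mm across, 130 mm tall; origin at the centre of its underside. Leave alone
- dropper_bottle: small white bottle with a blue cap, 44 mm across, 90 mm tall; origin at the centre of its underside. Leave alone
- bowl: green mixing bowl, 110 mm across, 50 mm tall; origin at the centre of its underside. Leave alone
- spatula: plaster spatula lying flat, 190 mm long. Leave alone

How it is judged:
By the outcome, as a careful person would: the job done as asked, in the order asked, and still so for the second after the job is handed in, while the arm keeps its last pose, push and grip.
It also fails if it takes over 48 s, if anything falls off the work surface, if the arm or the gripper's body presses on something with over 40 N, if the wrist force passes 120 N, or if a joint passes its speed limit or range.

## Working session

There is one attempt and no reset: what is moved stays moved. The work goes in short steps, Python scripts to look and compute and a tool call to move; the robot and the scene stay as the last step left them, time stands still between calls to the robot, and variables do not carry over. Pictures are saved under pics/ and viewed, at most 10 in all, crops included, and the job is handed in when it is done.

```bash
mkdir -p pics; ls
```

Run:
```python
from station import arm
import cv2,numpy as np
s=arm.get_state();print({k:np.round(v,3).tolist() for k,v in s.items()},arm.hold_point_z)
for n in("side","top"):
    cv2.imwrite(f"pics/{n}0.png",arm.grab_frame(n)[:,:,::-1])
    p=arm.camera_params(n);print(n,p["fx"],p["cx"],p["cy"],np.round(p["T"],3).tolist())
```

```text
pics
station.py
{'t': 0.0, 'q': [-0.963, 0.359, 0.011, -0.0, -1.224, -0.288], 'qd': [0.001, 0.001, -0.001, 0.0, 0.001, 0.0], 'joint_efforts': [0.0, -58.271, 29.306, 6.997, 0.007, -0.0], 'eef_pos': [0.212, -0.64, 0.226], 'ee_rot': [3.14, -0.0, -2.822], 'force': [0.028, -0.722, 0.145], 'moment': [0.058, 0.017, 0.037], 'gripper_force': 0.0, 'width': 0.088} 0.0188
side 524.6976737836289 321.72516471127454 237.59834693725998 [[-0.823, 0.453, -0.343, 0.997], [0.567, 0.674, -0.473, 0.563], [0.016, -0.584, -0.812, 1.111], [0.0, 0.0, 0.0, 1.0]]
top 594.1765485470889 321.4752512610774 240.17708735444089 [[-0.02, -0.985, 0.172, 0.278], [-1.0, 0.021, 0.004, -0.01], [-0.007, -0.172, -0.985, 1.904], [0.0, 0.0, 0.0, 1.0]]
```

View pics/side0.png

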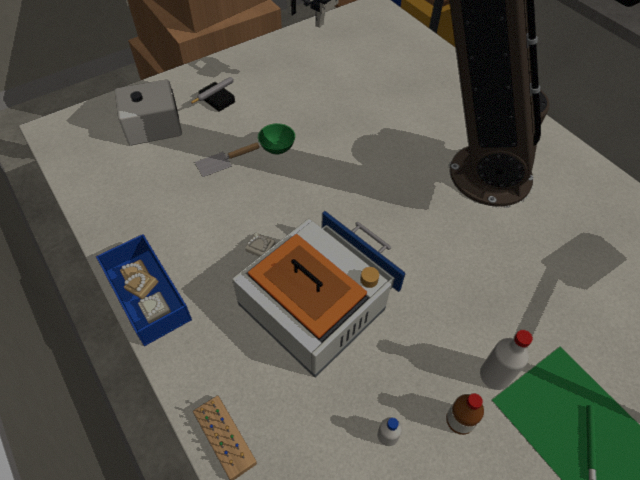

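View pics/top0.png

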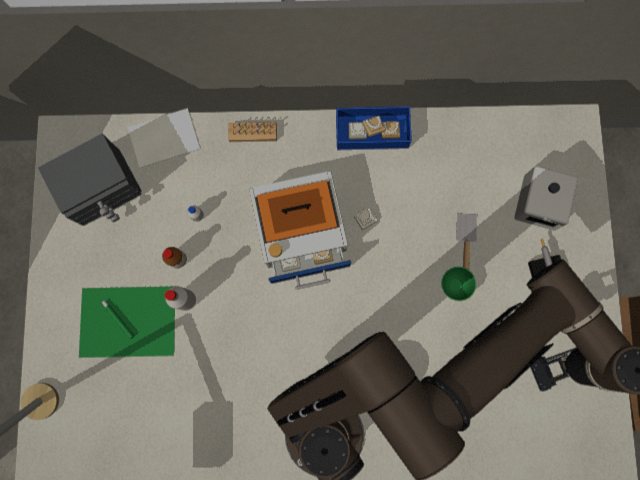

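The side view shows the lid with its handle at about (308,275) and the drawer handle at (372,237). The top view has the lid handle at about (296,208), the drawer bar at (312,280) and the tin at (275,249). The drawer is open by several centimetres.

Create h.py:
```python
from station import arm
import cv2,numpy as np
def ray(n,uv,z):
    p=arm.camera_params(n);T=p["T"]
    d=T[:3,:3]@np.array([(uv[0]-p["cx"])/p["fx"],(uv[1]-p["cy"])/p["fy"],1])
    return T[:3,3]+d*(z-T[2,3])/d[2]
def big(m): return max(cv2.findContours(m.astype(np.uint8),cv2.RETR_EXTERNAL,cv2.CHAIN_APPROX_NONE)[0],key=cv2.contourArea)
def hsv(i): return cv2.cvtColor(i,cv2.COLOR_RGB2HSV)
def orange(i):
    a=hsv(i);return (a[...,0]>5)&(a[...,0]<16)&(a[...,1]>170)&(a[...,2]>60)
def fit(n,c,z):
    w=np.array([ray(n,q,z)[:2] for q in c[:,0]],np.float32)
    return cv2.minAreaRect(w)
```

Run:
```python
from h import *
for n,roi in(("side",(220,200,420,380)),("top",(230,160,380,310))):
    i=arm.grab_frame(n);x0,y0,x1,y1=roi
    k=np.zeros(i.shape[:2],bool);k[y0:y1,x0:x1]=1
    c=big(orange(i)&k);print(n,"lid",fit(n,c,.136))
    H=np.zeros(i.shape[:2],np.uint8);cv2.drawContours(H,[cv2.convexHull(c)],-1,1,-1)
    H=cv2.erode(H,np.ones((9,9)))
    hc=big((H>0)&(i.max(2)<45));r=fit(n,hc,.171);print("handle",cv2.minAreaRect(hc),r)
    a=hsv(i);b=big((a[...,0]>100)&(a[...,0]<125)&(a[...,1]>150)&k);print("blue",cv2.minAreaRect(b),cv2.boundingRect(b))
    x,y,w,h=cv2.boundingRect(c)
    cv2.imwrite(f"pics/{n}1.png",cv2.resize(i[y0:y1,x0:x1,::-1],None,fx=3,fy=3))
side,top=[cv2.imread(f"pics/{n}1.png") for n in("side","top")]
side=cv2.resize(side,(400,360));cv2.imwrite("pics/both.png",np.hstack([side,cv2.resize(top,(360,360))]))
```

```text
side lid ((0.6805554628372192, 0.07422666996717453), (0.14973467588424683, 0.2206391841173172), 11.15406322479248)
handle ((305.5787048339844, 274.90887451171875), (40.04281234741211, 9.425885200500488), 40.81508255004883) ((0.6837157607078552, 0.07483923435211182), (0.02117868885397911, 0.09287897497415543), 11.09548282623291)
blue ((363.13531494140625, 248.5547637939453), (107.23499298095703, 17.313766479492188), 41.128746032714844) (323, 212, 81, 79)
top lid ((0.6791490316390991, 0.07117760926485062), (0.14852197468280792, 0.21926487982273102), 11.234601020812988)
handle ((296.0384826660156, 208.19232177734375), (3.9223227500915527, 28.63295555114746), 78.69007110595703) ((0.6789793968200684, 0.07115393131971359), (0.012034676037728786, 0.08558475971221924), 10.337994575500488)
blue ((309.70001220703125, 271.3999938964844), (4.338608741760254, 82.75897216796875), 77.47119140625) (269, 261, 82, 21)
```

View pics/top1.png

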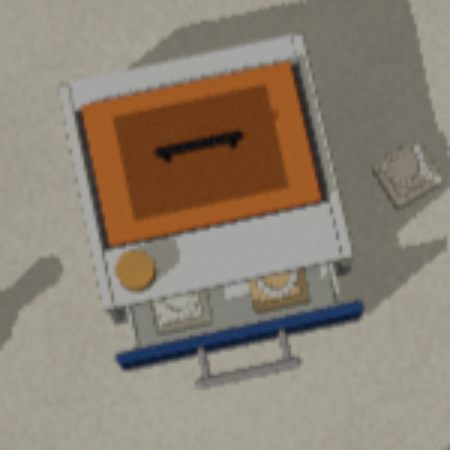

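View pics/side1.png

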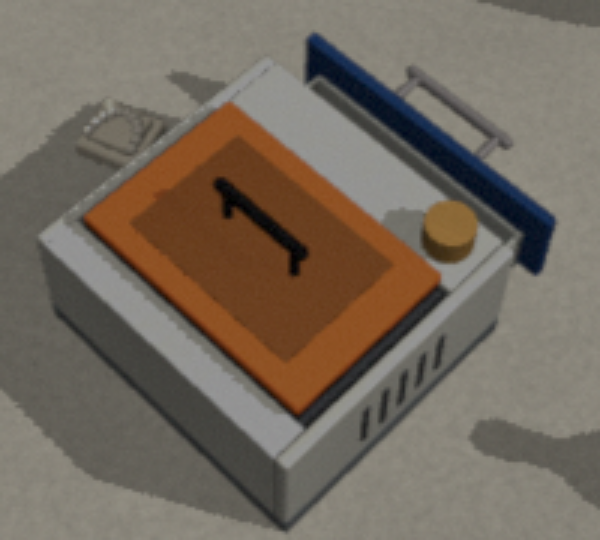

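The crops show the drawer bar centred at about (313,284) in the top view and (373,236) in the side view. The tin is on the left of the front ledge, and nothing stands in front of the drawer.

Add to h.py:
```python
th=np.radians(11.2);ex=np.array([np.cos(th),np.sin(th)]);ey=np.array([-ex[1],ex[0]])
lid=np.array([.680,.0727]);C=lid-.015*ex
def rel(d,z,off=(0,0)):  # tool-axis shift from current pose to dryer point (d) at height z
    s=arm.get_state();R=cv2.Rodrigues(np.zeros(3))[0]
    from scipy.spatial.transform import Rotation as Q
    R=Q.from_euler("xyz",s["ee_rot"]).as_matrix()
    w=np.append(C+d[0]*ex+d[1]*ey,z)
    return w,np.round(R.T@(w-s["eef_pos"]),4),"yaw err",np.degrees(np.arctan2(R[1,1],R[0,1]))-11.2
```

Run:
```python
from h import *
D=lambda p:(np.round([(p[:2]-C)@ex,(p[:2]-C)@ey],4))
for n,uv in(("top",(313.3,284.3)),("side",(373.3,235.7))):
    p=ray(n,uv,.085);print(n,p,D(p))
print("tin",D(ray("top",(275,249.5),.146)),"cast",D(ray("top",(365.5,218),.031)))
print("via",rel((-.25,-.2),.227)); print("pre",rel((-.27,0),.2))
```

```text
top [0.45839649 0.02533618 0.085     ] [-0.2116 -0.0034]
side [0.45737212 0.02982849 0.085     ] [-0.2117  0.0012]
tin [-0.0909  0.0866] cast [-0.0332 -0.2129]
via (array([ 0.45889375, -0.17496313,  0.227     ]), array([-0.3807,  0.3644, -0.0007]), 'yaw err', np.float64(97.11946552951702))
pre (array([0.40042778, 0.01734321, 0.2       ]), array([-0.3856,  0.5653,  0.0265]), 'yaw err', np.float64(97.11946552951702))
```

The rows are not in the units I measure in: shifts go in shares of 0.6 m and turns go in shares of 180 degrees. I convert before sending: 0.5622 m / 0.6 = 0.937, -0.4104 m / 0.6 = -0.684, 0.124 rad / 3.1416 = 0.0395.

>>> tcp_steps([
  [0.0, [-0.05, 0.0467, 0], 0.0382],
  [0.0, [-0.1, 0.0933, 0], 0.0395],
  [0.0, [-0.15, 0.14, 0], 0.0395],
  [0.0, [-0.2, 0.1867, 0], 0.0395],
  [0.0, [-0.25, 0.2333, 0], 0.0395],
  [0.0, [-0.3, 0.28, 0], 0.0395],
  [0.0, [-0.35, 0.3267, 0], 0.0395],
  [0.0, [-0.4, 0.3733, 0], 0.0395],
  [0.0, [-0.45, 0.42, 0], 0.0395],
  [0.0, [-0.5, 0.4667, 0], 0.0395],
  [0.0, [-0.55, 0.5167, 0], 0.0395],
  [0.0, [-0.5917, 0.5667, 0], 0.0395],
  [0.0, [-0.6167, 0.625, 0.0083], 0.0395],
  [0.0, [-0.6333, 0.6833, 0.0167], 0.0395],
  [0.0, [-0.65, 0.75, 0.025], 0.0395],
  [0.0, [-0.6667, 0.8167, 0.0333], 0.0395],
  [0.0, [-0.6833, 0.8833, 0.0433], 0.0395],
  [0.0, [-0.684, 0.937, 0.0442], 0.0395],
  [0.0, [-0.684, 0.937, 0.0442], 0.0395],
], clamp_n=20)

```text
t: 1.78
eef_pos: [0.4239, 0.026, 0.1999]
ee_rot: [3.141, 0.0, -2.941]
force: [-0.5, 0.1, 0.1]
width: 0.0004
gripper_force: 0.0
```

Run:
```python
from h import *
print(rel((-.245,0),.068),rel((-.182,0),.068))
```

```text
(array([0.42495166, 0.02219907, 0.068     ]), array([-0.0002, -0.004 ,  0.1319]), 'yaw err', np.float64(90.27202645983473)) (array([0.48675183, 0.03443583, 0.068     ]), array([-0.0632, -0.0043,  0.132 ]), 'yaw err', np.float64(90.27202645983473))
```

Converted, 0.132 m / 0.6 = 0.22, -0.055 m / 0.6 = -0.0917.

>>> tcp_steps([
  [0, [0, -0.0067, 0.05], 0],
  [0, [0, -0.0067, 0.1083], 0],
  [0, [0, -0.0067, 0.1667], 0],
  [0, [0, -0.0067, 0.2083], 0],
  [0, [0, -0.0067, 0.22], 0],
  [0, [-0.0083, -0.0067, 0.22], 0],
  [0, [-0.02, -0.0067, 0.22], 0],
  [0, [-0.0333, -0.0067, 0.22], 0],
  [0, [-0.0467, -0.0067, 0.22], 0],
  [0, [-0.06, -0.0067, 0.22], 0],
  [0, [-0.0733, -0.0067, 0.22], 0],
  [0, [-0.0833, -0.0067, 0.22], 0],
  [0, [-0.0917, -0.0067, 0.22], 0],
  [0, [-0.0917, -0.0067, 0.22], 0],
])

```text
t: 2.95
eef_pos: [0.4812, 0.0291, 0.0682]
ee_rot: [3.142, 0.001, -2.946]
force: [0.1, 0.6, 0.8]
width: 0.0008
gripper_force: 0.0
```

Run:
```python
from h import *
i=arm.grab_frame("side");cv2.imwrite("pics/s2.png",cv2.resize(i[180:380,220:450,::-1],None,fx=3,fy=3))
```

```text
(no output)
```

View pics/s2.png

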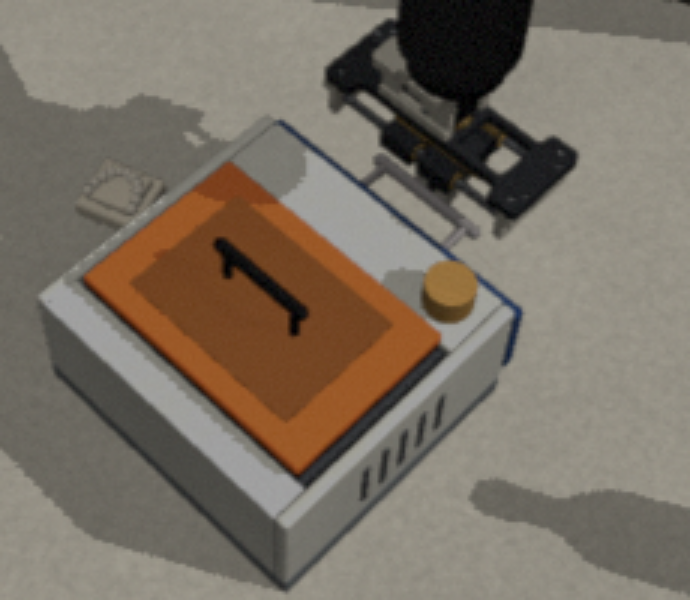

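The drawer is nearly shut. I'll keep pressing gently until the stop shows up in the force.

Converted, -0.006 m / 0.6 = -0.01, -0.004 m / 0.6 = -0.0067.

>>> tcp_steps([
  [0, [-0.0033, 0, 0], 0],
  [0, [-0.0067, 0, 0], 0],
  [0, [-0.01, 0, 0], 0],
  [0, [-0.01, 0, 0], 0],
])

```text
t: 3.33
eef_pos: [0.4854, 0.0298, 0.068]
ee_rot: [-3.141, -0.001, -2.946]
force: [-2.6, 0.6, -0.6]
width: -0.0001
gripper_force: 0.9
```

>>> tcp_steps([
  [0, [-0.0017, 0, 0], 0],
  [0, [-0.0033, 0, 0], 0],
  [0, [-0.0033, 0, 0], 0],
])

```text
t: 3.58
eef_pos: [0.4855, 0.0297, 0.0677]
ee_rot: [-3.141, -0.004, -2.946]
force: [-8.6, 0.3, 5.4]
width: 0.0005
gripper_force: 4.0
```

Between the two pushes the force rose and the tool hardly moved, so the drawer is at its stop. Next I back off, go up and over the lid, and turn a quarter.

Run:
```python
from h import *
print(arm.get_state()["q"][5],rel((.015,0),.25))
```

```text
-1.8403720883766512 (array([0.68  , 0.0727, 0.25  ]), array([-0.1984,  0.0044, -0.1831]), 'yaw err', np.float64(89.98847514569938))
```

>>> tcp_steps([
  [0, [0.0167, 0, 0], 0],
  [0, [0.05, 0, 0], 0],
  [0.02, [0.05, 0, -0.0667], 0],
  [0.03, [0.05, 0, -0.1333], 0],
  [0.05, [0.05, 0, -0.2], 0],
  [0.07, [0.05, 0, -0.2667], 0],
  [0.088, [0.05, 0, -0.3033], 0],
])

```text
t: 4.17
eef_pos: [0.4595, 0.0247, 0.2552]
ee_rot: [3.141, 0.007, -2.945]
force: [1.9, 0.4, 1.1]
width: 0.0281
gripper_force: 0.0
```

Run:
```python
from h import *
print(arm.get_state()["q"][5],rel((.015,0),.25))
```

```text
-1.8598927373396037 (array([0.68  , 0.0727, 0.25  ]), array([-0.2256,  0.0041,  0.0069]), 'yaw err', np.float64(90.05433946642358))
```

Converted, -0.2256 m / 0.6 = -0.376, -0.19 m / 0.6 = -0.3167, -1.44 rad / 3.1416 = -0.4584.

>>> tcp_steps([
  [0.088, [-0.0167, 0, 0], -0.0382],
  [0.088, [-0.05, 0, 0], -0.0764],
  [0.088, [-0.0833, 0, 0], -0.1146],
  [0.088, [-0.1167, 0, 0], -0.1528],
  [0.088, [-0.15, 0, 0], -0.191],
  [0.088, [-0.1833, 0.0017, 0], -0.2292],
  [0.088, [-0.2167, 0.0033, 0], -0.2674],
  [0.088, [-0.25, 0.005, 0], -0.3056],
  [0.088, [-0.2833, 0.0067, 0], -0.3438],
  [0.088, [-0.3167, 0.0067, 0], -0.382],
  [0.088, [-0.35, 0.0067, 0], -0.4202],
  [0.088, [-0.376, 0.0067, 0], -0.4584],
  [0.088, [-0.376, 0.0067, 0.0083], -0.4966],
  [0.088, [-0.376, 0.0067, 0.0083], -0.5001],
  [0.088, [-0.376, 0.0067, 0.0083], -0.5001],
  [0.088, [-0.376, 0.0067, 0.0083], -0.5001],
])

```text
t: 5.5
eef_pos: [0.6783, 0.0722, 0.2454]
ee_rot: [-3.141, -0.0, -1.378]
force: [0.4, -0.1, 0.0]
width: 0.0871
gripper_force: 0.0
```

Run:
```python
from h import *
from scipy.spatial.transform import Rotation as Q
s=arm.get_state();i=arm.grab_frame("wrist");cv2.imwrite("pics/w3.png",i[:,:,::-1])
p=arm.camera_params("wrist");print(p["fx"],np.round(p["hand_eye"],3).tolist())
print(rel((.015,0),.152))
```

```text
354.1947797853994 [[-0.001, -0.955, -0.295, 0.08], [1.0, -0.001, -0.001, -0.001], [0.001, -0.295, 0.955, -0.159], [0.0, 0.0, 0.0, 1.0]]
(array([0.68  , 0.0727, 0.152 ]), array([-0.0001, -0.0016,  0.0937]), 'yaw err', np.float64(-180.1486015612694))
```

View pics/w3.png

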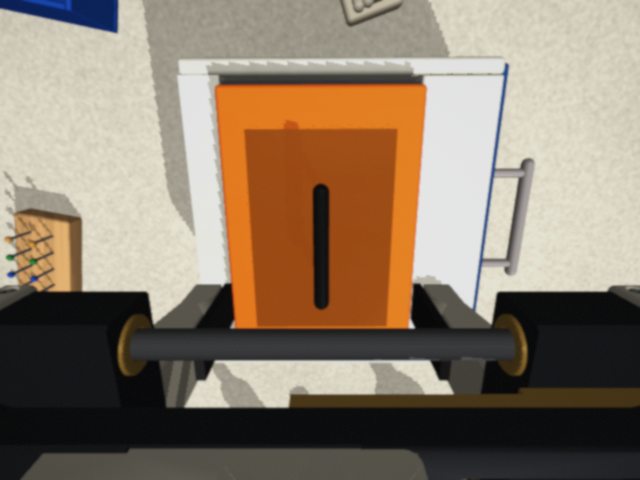

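The wrist view shows the handle vertical at column 321, rows 184 to 308, running along the pads and centred between the fingers. The drawer is shut.

Run:
```python
from h import *
from scipy.spatial.transform import Rotation as Q
s=arm.get_state();p=arm.camera_params("wrist");R=Q.from_euler("xyz",s["ee_rot"]).as_matrix()
H=p["hand_eye"]
for uv in((321,188),(321,304),(321,246)):
    d=R@H[:3,:3]@[(uv[0]-p["cx"])/p["fx"],(uv[1]-p["cy"])/p["fy"],1];o=s["eef_pos"]+R@H[:3,3]
    w=o+d*(.171-o[2])/d[2];print(w,R.T@(w-s["eef_pos"]))
```

```text
[0.68866246 0.02889528 0.171     ] [ 0.04451375 -0.00168062  0.07468744]
[0.67259006 0.11207011 0.171     ] [-0.04019956 -0.00185002  0.07469195]
[0.68103525 0.06836615 0.171     ] [ 0.00431279 -0.00176101  0.07468958]
```

Converted, 0.0932 m / 0.6 = 0.1553, -0.0017 m / 0.6 = -0.0028.

>>> tcp_steps([
  [0.088, [0.0017, -0.0028, 0.05], 0],
  [0.088, [0.0017, -0.0028, 0.1], 0],
  [0.088, [0.0017, -0.0028, 0.1333], 0],
  [0.088, [0.0017, -0.0028, 0.15], 0],
  [0.088, [0.0017, -0.0028, 0.1553], 0],
  [0.05, [0.0017, -0.0028, 0.1553], 0],
  [0.02, [0.0017, -0.0028, 0.1553], 0],
  [0.005, [0.0017, -0.0028, 0.1553], 0],
  [0, [0.0017, -0.0028, 0.1553], 0],
  [0, [0.0017, -0.0028, 0.1553], 0],
  [0, [0.0017, -0.0028, 0.1553], 0],
  [0, [0.0017, -0.0028, 0.1553], 0],
  [0, [0.0017, -0.0028, 0.1553], 0],
], clamp_n=60)

```text
t: 6.63
eef_pos: [0.6806, 0.0716, 0.152]
ee_rot: [-3.141, 0.0, -1.375]
force: [0.1, 0.4, -0.0]
width: 0.0396
gripper_force: 0.0
```

>>> tcp_steps([
  [0, [0, 0, 0], 0],
  [0, [0, 0, 0], 0],
  [0, [0, 0, 0], 0],
])

```text
t: 6.88
eef_pos: [0.6805, 0.0716, 0.1518]
ee_rot: [3.141, -0.0, -1.375]
force: [-0.1, -0.1, -0.7]
width: 0.0201
gripper_force: 0.0
```

>>> tcp_steps([
  [0, [0, 0, 0], 0],
  [0, [0, 0, 0], 0],
  [0, [0, 0, 0], 0],
  [0, [0, 0, 0], 0],
  [0, [0, 0, 0], 0],
])

```text
t: 7.3
eef_pos: [0.6803, 0.0715, 0.1518]
ee_rot: [3.141, -0.0, -1.375]
force: [-2.5, 0.2, 1.1]
width: 0.0093
gripper_force: 60.0
```

Converted, -0.004 m / 0.6 = -0.0067, -0.003 m / 0.6 = -0.005.

>>> tcp_steps([
  [0, [0, 0, -0.0017], 0],
  [0, [0, 0, -0.0033], 0],
  [0, [0, 0, -0.005], 0],
  [0, [0, 0, -0.0067], 0],
  [0, [0, 0, -0.0067], 0],
])

```text
t: 7.72
eef_pos: [0.6799, 0.0716, 0.1549]
ee_rot: [3.14, 0.0, -1.375]
force: [0.2, 0.6, -8.6]
width: 0.0092
gripper_force: 60.0
```

>>> tcp_steps([
  [0, [0, 0, -0.0017], 0],
  [0, [0, 0, -0.0033], 0],
  [0, [0, 0, -0.005], 0],
  [0, [0, 0, -0.005], 0],
])

```text
t: 8.05
eef_pos: [0.6796, 0.0715, 0.1575]
ee_rot: [3.139, 0.0, -1.375]
force: [0.9, -0.2, -13.5]
width: 0.009
gripper_force: 60.0
```

Converted, -0.004 m / 0.6 = -0.0067, -0.003 m / 0.6 = -0.005.

>>> tcp_steps([
  [0, [0, 0, -0.0017], 0],
  [0, [0, 0, -0.0033], 0],
  [0, [0, 0, -0.005], 0],
  [0, [0, 0, -0.0067], 0],
  [0, [0, 0, -0.0067], 0],
])

```text
t: 8.47
eef_pos: [0.682, 0.0719, 0.1652]
ee_rot: [-3.137, -0.0, -1.374]
force: [0.7, 0.8, -3.0]
width: 0.0092
gripper_force: 60.0
```

>>> tcp_steps([
  [0, [0, 0, -0.0017], 0],
  [0, [0, 0, -0.0033], 0],
  [0, [0, 0, -0.005], 0],
  [0, [0, 0, -0.0067], 0],
  [0, [0, 0, -0.0067], 0],
])

```text
t: 8.88
eef_pos: [0.6807, 0.0716, 0.1672]
ee_rot: [-3.141, -0.0, -1.375]
force: [-0.5, -0.3, -3.2]
width: 0.0095
gripper_force: 60.0
```

Run:
```python
from h import *
i=arm.grab_frame("side");cv2.imwrite("pics/s4.png",cv2.resize(i[180:380,220:450,::-1],None,fx=3,fy=3))
```

```text
(no output)
```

View pics/s4.png

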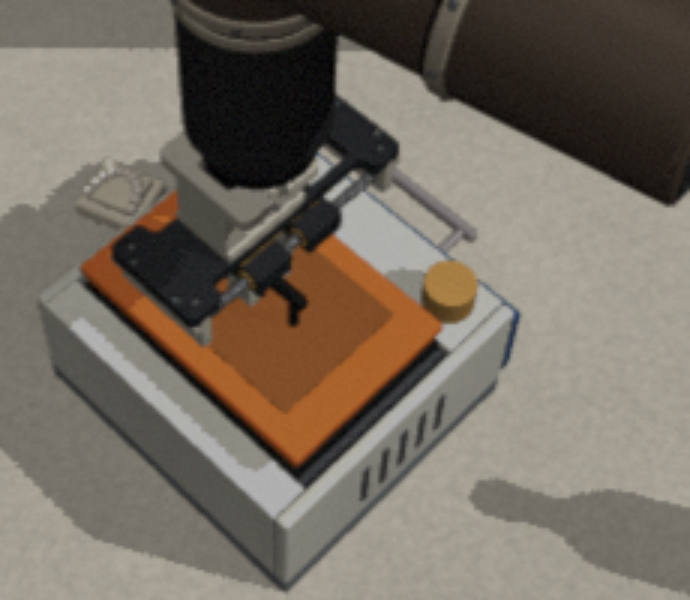

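The lid is free, about 15 mm up and still in the grip, and nothing else has moved. I'll raise it the remaining 15 mm.

Converted, -0.0147 m / 0.6 = -0.0245, -0.014 m / 0.6 = -0.0233.

>>> tcp_steps([
  [0, [0, 0, -0.0033], 0],
  [0, [0, 0, -0.0067], 0],
  [0, [0, 0, -0.01], 0],
  [0, [0, 0, -0.0133], 0],
  [0, [0, 0, -0.0167], 0],
  [0, [0, 0, -0.02], 0],
  [0, [0, 0, -0.0233], 0],
  [0, [0, 0, -0.0245], 0],
  [0, [0, 0, -0.0245], 0],
  [0, [0, 0, -0.0245], 0],
  [0, [0, 0, -0.0245], 0],
  [0, [0, 0, -0.0245], 0],
])

```text
t: 9.93
eef_pos: [0.6805, 0.0716, 0.1814]
ee_rot: [3.141, -0.0, -1.375]
force: [0.2, 0.8, -3.2]
width: 0.0098
gripper_force: 60.0
```

Run:
```python
from h import *
i=arm.grab_frame("side");cv2.imwrite("pics/s5.png",cv2.resize(i[180:380,220:450,::-1],None,fx=3,fy=3))
i0=cv2.imread("pics/side0.png")[:,:,::-1]
k=np.zeros(i.shape[:2],bool);k[200:380,220:420]=1
# unoccluded corners: rightmost, bottommost, leftmost of orange
for j in(i0,i):
    h=cv2.convexHull(big(orange(j)&k))[:,0]
    print([tuple(map(int,h[f])) for f in(h[:,0].argmax(),h[:,1].argmax(),h[:,0].argmin())])
# predicted pixel of raised corners
p=arm.camera_params("side");T=np.linalg.inv(p["T"])
for z in(.136,.166):
  print(z,[np.round((lambda c:(p["fx"]*c[0]/c[2]+p["cx"],p["fy"]*c[1]/c[2]+p["cy"]))((T@np.append(lid+a*.075*ex+b*.11*ey,[z,1]))),1).tolist() for a,b in((-1,1),(1,1),(1,-1))])
```

```text
[(365, 291), (320, 337), (248, 273)]
[(368, 285), (320, 331), (247, 266)]
0.136 [[367.5, 291.5], [318.4, 337.6], [246.4, 272.2]]
0.166 [[368.8, 284.3], [318.6, 331.1], [245.0, 264.7]]
```

View pics/s5.png

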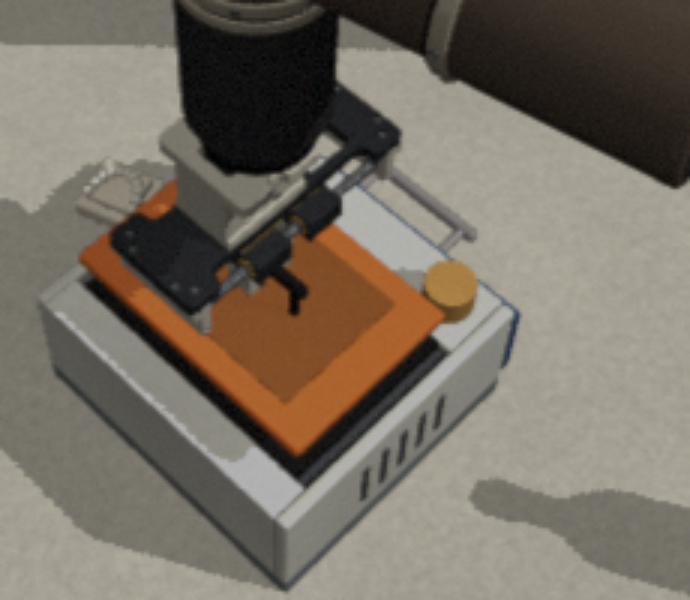

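The lid's corners have risen by 6, 6 and 7 px, close to the roughly 7 px expected for 30 mm, so it is level. The tool has risen 29.6 mm, the drawer is shut and the tin is where it was.

```bash
python3 -c "
from station import arm
print(arm.job_done())"
```

```text
the job is handed in; nothing more can be done
None
```

I pushed the drawer shut to its stop, pulled the lid free without a jump, and handed the job in with the gripper still holding the lid level about 30 mm above its opening (29.6 mm by tool travel).

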